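# Screw the washed covers on to the filtration manifold

## Task

Take every filter-holder cover out of the divided tray and screw each on to a place of its own on the three-place filtration manifold. The threads start blind: set a cover level on the neck, turn it backward (counter-clockwise from above) until you feel it drop a step, then forward until it is fully home against its stop. Leave the covers level and let go, and do not knock over the beaker or the sample bottle.

Things in the scene. Friction and masses are not known exactly. Their poses are not given: they have to be found in the camera images.
- cover_1: white plastic screw cover, one of 2 or 3 alike (None if absent), 90 g: round ribbed skirt 60 mm across, 29 mm high, open below; on its top a wing grip, a bar 50 mm long, 12 mm thick, from 29 to 51 mm above the origin. Four lugs hidden in the skirt, 90 degrees apart, run in the thread. Origin: centre of the skirt's lower rim; z up through the wing, x along the wing. Starts upright in the tray
- cover_2: a cover exactly like cover_1 (None if absent), upright in another compartment of the tray, turned anyhow. Origin: centre of the skirt's lower rim; z up through the wing, x along the wing
- cover_3: a cover exactly like cover_1 (None if absent), upright in another compartment of the tray, turned anyhow. Origin: centre of the skirt's lower rim; z up through the wing, x along the wing
- place_1 (a point): right-hand place of the manifold seen from the robot: point on the axis of its fixed threaded neck where a cover's origin lies when the cover is fully home; 51 mm above the worktop, z up, y along the manifold. The thread is 51 mm across; the neck's top, a cone from 40 to 30 mm across that guides the cover on, ends 23 mm above this point
- place_2 (a point): middle place, like place_1. How the threads act (all three): four starts, at an unknown angle. A cover set on at random stands on the thread crests, 8 to 11 mm above home; turned clockwise (from above) it jams there. Counter-clockwise it climbs up to 3 mm and within about 90 degrees drops 7 mm into the lead-in gaps, 4 mm above home, where ribs stop it turning back any further
- place_3 (a point): left-hand place, like place_1. From the drop, 73 degrees clockwise bring a cover down to home against hard stops. Now and then it first lands on the rib tops and slips 3 mm down to the crests, or straight into the gaps. The thread needs next to no torque; a cover must be free to rise and fall, so lead it by the wing with the fingers a little slack (3 mm)
- manifold: fixed three-place filtration manifold: grey bar 66 mm deep, 300 mm long (along y) on feet 90 mm deep, top 40 mm up, with three white threaded necks 95 mm apart. Origin on the worktop under the middle place. Between it and the tray stands a bagged bottle 150 mm high (x 0.50, y -0.09); nearer the robot, at x below 0.39 and y -0.13 to 0.28, two filter chambers 0.36 m high: pass behind them
- tray: fixed grey tray 164 x 164 mm, four square compartments 77 mm wide, walls 30 mm high, 3 mm thick, floor 3 mm. Origin on the worktop under its centre, sides along x and y. Each cover stands in its own compartment; a small hose fitting lies in another. Behind the tray a bottle rack overhangs from x = 0.61 m on, at 0.25 m and above
- beaker: clear beaker, 59 mm across, 71 mm high, standing beyond the left end of the manifold; a bystander. Origin: centre of its underside
- sample_bottle: white sample bottle, 49 mm across, 98 mm high, standing behind the manifold; a bystander. Origin: centre of its underside
Not all that is in view belongs to the job. What is shaped like the cover_3 but blue or green is not meant. What is shaped like the cover_2 but red is not meant.

How it is judged (in metres and radians):
At the end, for the whole second after the job is handed in: every cover is on a neck of its own, fully home (its origin within 1.6 mm above its home point and 5 mm of the axis), level within 0.05 rad and let go (((z of cover_1 in the frame of place_1 between -0.003 and 0.0016 m and horizontal distance between cover_1 and place_1 below 0.005 m) or (z of cover_1 in the frame of place_2 between -0.003 and 0.0016 m and horizontal distance between cover_1 and place_2 below 0.005 m) or (z of cover_1 in the frame of place_3 between -0.003 and 0.0016 m and horizontal distance between cover_1 and place_3 below 0.005 m)) and angle between each of cover_1, cover_2, cover_3's own z axis and vertical below 0.05 rad and ((z of cover_2 in the frame of place_1 between -0.003 and 0.0016 m and horizontal distance between cover_2 and place_1 below 0.005 m) or (z of cover_2 in the frame of place_2 between -0.003 and 0.0016 m and horizontal distance between cover_2 and place_2 below 0.005 m) or (z of cover_2 in the frame of place_3 between -0.003 and 0.0016 m and horizontal distance between cover_2 and place_3 below 0.005 m)) and ((z of cover_3 in the frame of place_1 between -0.003 and 0.0016 m and horizontal distance between cover_3 and place_1 below 0.005 m) or (z of cover_3 in the frame of place_2 between -0.003 and 0.0016 m and horizontal distance between cover_3 and place_2 below 0.005 m) or (z of cover_3 in the frame of place_3 between -0.003 and 0.0016 m and horizontal distance between cover_3 and place_3 below 0.005 m))); the robot touches nothing.
It fails at once if the beaker or the sample bottle is knocked over (angle between any of beaker, sample_bottle's own z axis and vertical above 0.6 rad).
Of cover_1, cover_2, cover_3 only 2 to 3 are there at a start; the rules pass over those that are not, and their reading is None.
At some moment in a run one of cover_1, cover_2, cover_3 may be knocked a few centimetres aside while the robot is not near it.
Once in a run the grip may slacken for a moment while it holds something.
It also fails if it takes over 210 s, if anything falls off the work surface, if the arm or the gripper's body presses on something with over 40 N, if the wrist force passes 120 N, or if a joint passes its speed limit or range.

## Robot

A 6-joint arm with a two-finger parallel gripper is mounted at the origin on a cart in front of the work surface, level with it; the furniture and walls round the work are solid. World frame = base frame: x ahead of the robot, y to its left, z up, the work surface at z = 0. Lengths are in mm, angles in rad, forces in N, time in s.
With the tool pointing down it reaches from about 350 to 875 mm from the base axis. Payload 4.2 kg.
Tool frame: the origin (TCP) lies midway between the tips of the shut fingers; the grasp point (between the pads) lies 19 mm behind it; z points along the fingers, y is the line along which they close (so a half turn about z gives the same grasp; the last joint's range is limited). The gripper opens to 85 mm and grips with 20 to 120 N. Pads are 22 mm wide; open, the fingers measure 114 mm over their backs; the gripper's body (76 mm by 85 mm) begins 54 mm behind the grasp point. The pads swing forward as they close: fully open they stand 13 mm farther back than shut.
Start: joints at [-1.086, 0.385, 0.008, 0, -1.194, -0.259], TCP at [139.946, -609.109, 231.312] pointing down, gripper open.
Joint ranges: [-3.14, 3.14], [-1.21, 2.06], [-1.07, 1.41], [-3.16, 2.05], [-2.99, -0.16], [-3.1, 3.1]. Speed limits (rad/s): [2.79, 2.79, 3.14, 3.14, 3.14, 3.14].

## Interface

Orientations are given as a unit quaternion [x, y, z, w].
In Python, from bench import * gives the robot as it stands.
- The arm moves only by the tool drive_tool, never from a script. Its argument "plan" is a list that holds one entry, the list of rows, each a list of 5 numbers: the closure, from -1 (fully open) to 1 (shut), then the shift along the world's x, y, z in mm, then the turn about the world's z in degrees. A call has 1 to 20 rows; each row shifts and turns the commanded pose from where the row before left it; what a row does not reach is not made up. A row lasts 1/12 s, in which the tool goes at most 41.7 mm and 7.16 degrees, less where a joint would pass 70% of its speed; a pose out of reach is approached as far as the arm can. A call is refused whole if a number of a shift passes 41.7 or a number of a turn 7.16, either way. A call with a gripper value outside its range is refused whole. The fingers move at their own pace and stop on an object; the grip force is fixed at half the most. Time passes only in rows, so rows that do not move let the fingers close. It gives the time, the measured TCP pose, the force, the opening and the grip force at its end, in the units of the state.
- read_state(): the state, without advancing time (a new reading comes with each control period).
- get_image(name): name is "scene" or "side" or "wrist"; returns (picture, depth): 420x560x3 uint8, red, green, blue; 420x560 float32, mm along the optical axis (not along the pixel's ray), 0 where there is no reading.
- camera_model(name): a dict with "fx", "fy", "cx", "cy" (pixels), "R" (3x3) and "t" (3): a world point X has camera coordinates R X + t; the wrist camera has in their place "mount" (4x4, takes a point from camera to tool coordinates, whose origin is the TCP and whose axes are the flange's). Camera axes: x right, y down, z forward; pixel columns grow to the right and rows downward; lengths in mm; the calibration is good to about 2 mm. The wrist camera is an equidistant fisheye: a pixel r from the principal point sees the ray r / f radians off the axis. A picture is of the moment at which its call begins: read the wrist's pose just before it. camera_model takes no time and is no camera call.
- job_done(): hands the job in; it is judged then, once.
The state is a dict: "clock": time; "joints": joint angles; "joint_vel": joint speeds; "joint_efforts": joint torques, N m; "position": TCP position; "ee_rot": TCP orientation; "contact_force": force on the tool from outside, world axes, zero at the start; "wrist_torque": the same for the moment, N m; "gripper_width": finger opening in mm; "grasp_force": force on a finger pad.
Only numpy, scipy, OpenCV 4.12 (cv2) and the standard library are available. Lean on these libraries where they do the work, as an engineer would, in place of code of your own. Each camera call takes 0.05 s, during which the arm holds its last target. There are 200 camera calls.

## Working session

There is one attempt and no reset: what is moved stays moved. The work goes in short steps, Python scripts to look and compute and a tool call to move; the robot and the scene stay as the last step left them, time stands still between calls to the robot, and variables do not carry over. Pictures are saved under pics/ and viewed, at most 14 in all, crops included, and the job is handed in when it is done.

Besides the shell and the picture viewer there is one more tool, called as a command line: name --argument value ..., lists and objects as JSON in quotes. drive_tool: Moves the arm, as the interface text tells. Its arguments: {"type":"object","properties":{"plan":{"type":"array"}},"required":["plan"]}

```bash
mkdir -p pics; cat > h.py <<'E'
from bench import *
import numpy as np, cv2
from scipy.spatial.transform import Rotation as Ro
def pts(name):
    im,d=get_image(name);m=camera_model(name)
    v,u=np.mgrid[:420,:560]
    c=np.stack([(u-m['cx'])/m['fx']*d,(v-m['cy'])/m['fy']*d,d],-1)
    R=np.array(m['R']);t=np.array(m['t'])
    return im,d,(c-t)@R
def save(n,im): cv2.imwrite('pics/'+n+'.png',im[...,::-1])
E
python3 - <<'E'
from h import *
print(read_state())
for n in ['scene','side']:
    im,d,P=pts(n);save(n,im);np.savez(n+'.npz',im=im,d=d,P=P)
    m=camera_model(n);print(n,-np.array(m['R']).T@np.array(m['t']),m['fx'])
print(camera_model('wrist'))
E
```

```text
{'clock': 0.0, 'joints': array([-1.08640251e+00,  3.85583588e-01,  6.62183257e-03, -5.15026685e-04,
       -1.19397784e+00, -2.58615052e-01]), 'joint_vel': array([ 0.00041522,  0.00018429,  0.00083949, -0.00038666,  0.00033987,
       -0.00070811]), 'joint_efforts': array([ 5.15094198e-04, -3.92288804e+01,  1.88399273e+01,  4.18613657e+00,
       -4.63918783e-03,  1.20519394e-05]), 'position': array([ 139.81910953, -608.56432389,  230.20131303]), 'ee_rot': array([-1.12555284e-01,  9.93644857e-01,  1.08541591e-03, -1.66005095e-04]), 'contact_force': array([ 0.43214852, -0.03002187, -0.09682152]), 'wrist_torque': array([ 0.03790101, -0.05134919,  0.03151652]), 'grasp_force': 0.0, 'gripper_width': 85.35411377619803}
scene [   28.24542154 -1235.78995436   669.46940782] 472.16581828505633
side [ 593.14160642 -826.59266604 1387.37581898] 420.4131886863299
{'fx': 325.19226210127806, 'fy': 325.19226210127806, 'cx': 280.8533174798675, 'cy': 214.91647344594423, 'mount': array([[ 1.43165538e-04, -9.65788154e-01, -2.59332262e-01,
         6.66639885e+01],
       [ 9.99999964e-01,  1.96582657e-04, -1.80045740e-04,
        -3.14946668e-01],
       [ 2.24866268e-04, -2.59332227e-01,  9.65788147e-01,
        -1.43341516e+02],
       [ 0.00000000e+00,  0.00000000e+00,  0.00000000e+00,
         1.00000000e+00]])}
```

View pics/scene.png

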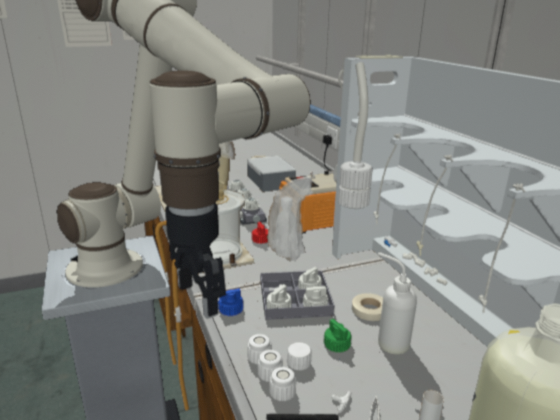

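View pics/side.png

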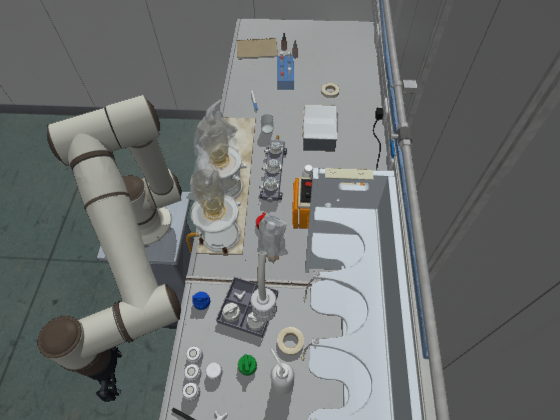

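```bash
python3 - <<'E'
from h import *
s=np.load('side.npz');c=np.load('scene.npz')
def cr(a,x,y,w,h): return cv2.resize(a['im'][y:y+h,x:x+w],(390,300),interpolation=cv2.INTER_CUBIC)
top=np.hstack([cr(s,205,265,91,70),cr(s,235,110,91,70)])
bot=np.hstack([cr(c,250,255,91,70),cr(c,200,150,130,100)])
save('crops',np.vstack([top,bot]))
for n,a,l in [('side',s,[(231,311),(254,320),(263,300),(262,270),(276,146),(273,166),(269,184),(267,124),(243,307),(308,170)]),('scene',c,[(280,295),(311,279),(315,292),(261,234),(355,180)])]:
    for u,v in l: print(n,u,v,a['P'][v,u].round(1),im if 0 else a['im'][v,u])
E
```

```text
side 231 311 [ 383.6 -356.8   47.3] [157 160 157]
side 254 320 [ 462.4 -382.6   46.2] [166 169 166]
side 263 300 [ 513.  -441.5  382.8] [115 117 117]
side 262 270 [ 517.5 -431.6  538.3] [118 121 117]
side 276 146 [487.  351.7  70.4] [150 159 159]
side 273 166 [481.8 245.7  69.3] [134 137 134]
side 269 184 [472.3 155.9  68. ] [137 140 137]
side 267 124 [438.8 485.1  60.7] [117 124 123]
side 243 307 [ 416.  -324.3    1.6] [69 69 77]
side 308 170 [622.2 209.9  97. ] [210 214 216]
scene 280 295 [ 380.6 -360.2   46.1] [151 154 147]
scene 311 279 [ 487.9 -303.5   34.8] [166 169 162]
scene 315 292 [ 461.8 -381.4   49.2] [168 171 163]
scene 261 234 [455.3  -9.6  32.2] [136  29  27]
scene 355 180 [ 496.3 -462.8  355.3] [160 162 159]
```

View pics/crops.png

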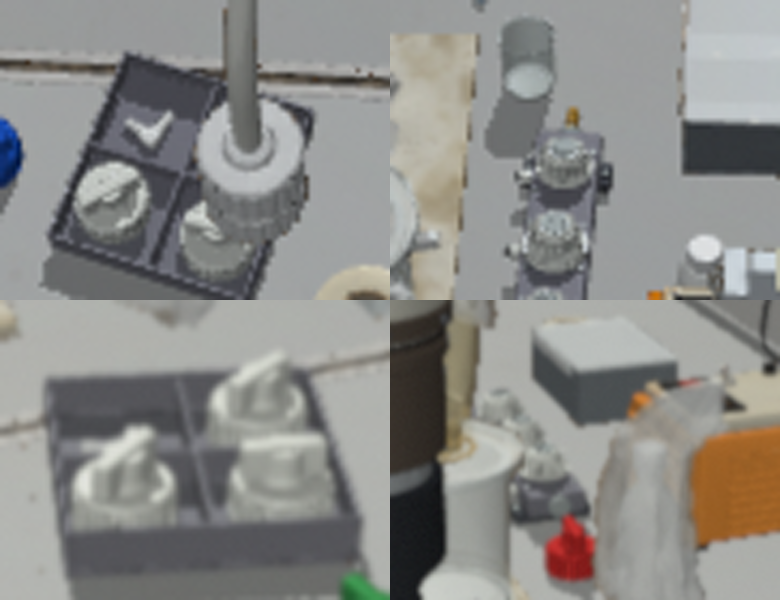

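drive_tool --plan '[[[-1, 25, 27, 0, 0], [-1, 25, 27, 0, 0], [-1, 25, 27, 0, 0], [-1, 25, 27, 0, 0], [-1, 25, 27, 0, 0], [-1, 25, 27, 0, 0], [-1, 25, 27, 0, 0], [-1, 25, 27, 0, 0], [-1, 25, 27, 0, 0], [-1, 25, 27, 0, 0], [-1, 0, 0, 0, 0], [-1, 0, 0, 0, 0], [-1, 0, 0, 0, 0], [-1, 0, 0, 0, 0]]]'

```text
clock: 1.27
position: [389.2, -339.6, 231.1]
ee_rot: [-0.112, 0.994, 0.0, -0.0]
contact_force: [-0.5, 0.6, -0.4]
gripper_width: 85.6
grasp_force: 0.0
```

```bash
cat >> h.py <<'E'
def wrist():
    s=read_state();im,d=get_image('wrist');m=camera_model('wrist')
    v,u=np.mgrid[:420,:560];x=u-m['cx'];y=v-m['cy'];r=np.hypot(x,y)+1e-9;th=r/m['fx']
    k=np.tan(np.minimum(th,1.5))/r
    c=np.stack([x*k*d,y*k*d,d],-1)
    M=np.array(m['mount']);R=Ro.from_quat(s['ee_rot']).as_matrix()
    return im,d,(c@M[:3,:3].T+M[:3,3])@R.T+np.array(s['position'])
E
python3 - <<'E'
from h import *
im,d,P=wrist();save('w1',im);np.savez('w1.npz',im=im,d=d,P=P)
print(d[150:420:60,40:540:100].round())
E
```

```text
[[362. 365. 367. 367. 365.]
 [384. 345. 382. 382. 385.]
 [409. 408. 371. 382. 407.]
 [250.  75. 430. 429.  82.]
 [ 55.  85.  64.  54. 440.]]
```

View pics/w1.png

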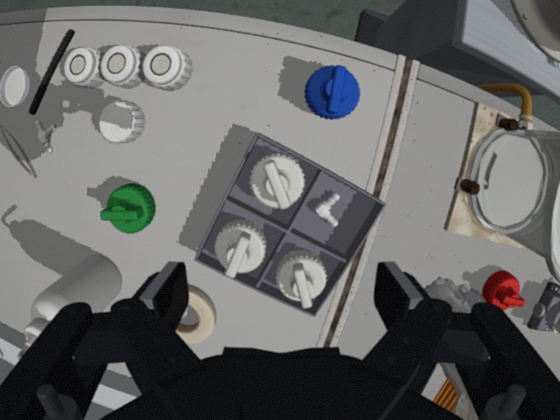

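```bash
cat >> h.py <<'E'
def wing(P,d,c,r=34,zlo=40,zhi=70):
    c=np.array(c,float)
    for _ in range(4):
        m=(d>0)&(np.hypot(P[...,0]-c[0],P[...,1]-c[1])<r)&(P[...,2]>zlo)&(P[...,2]<zhi)
        q=P[m];zt=np.percentile(q[:,2],90);t=q[q[:,2]>zt-3]
        (cx,cy),(w,h),a=cv2.minAreaRect(t[:,:2].astype(np.float32))
        c=np.array([cx,cy])
    w_,V=np.linalg.eigh(np.cov(t[:,:2].T));ax=V[:,1]
    return c.round(1),zt.round(1),np.degrees(np.arctan2(ax[1],ax[0])).round(1),(round(w,1),round(h,1)),len(t)
E
python3 - <<'E'
from h import *
for f,l in [('w1',[(276,182),(240,247),(301,278)]),('scene',[(280,293),(311,276),(315,290)]),('side',[(231,311),(254,320)])]:
    a=np.load(f+'.npz')
    for u,v in l:
        p=a['P'][v,u];print(f,p.round(1),*wing(a['P'],a['d'],p[:2]))
# necks from side/scene/wrist: top points
for f in ['side','scene']:
    P=np.load(f+'.npz')['P']
    for c in [(487,352),(482,248),(472,156)]:
        m=(np.hypot(P[...,0]-c[0],P[...,1]-c[1])<40)&(P[...,2]>66)&(P[...,2]<90)
        q=P[m]; print(f,c,m.sum(),q.mean(0).round(1) if len(q) else 0, np.percentile(q[:,2],[50,90,99]).round(1) if len(q) else 0)
E
```

```text
w1 [ 376.2 -347.8   53.3] [ 378.8 -346.8] 55.3 -145.8 (48.2, 19.7) 566
w1 [ 451.5 -369.8   55. ] [ 464.8 -370.2] 55.3 168.6 (19.6, 50.1) 479
w1 [ 472.  -298.5   55.4] [ 485.8 -292.8] 55.3 -153.0 (48.7, 20.2) 416
scene [ 380.4 -360.3   51.8] [ 382.  -347.5] 55.0 -144.6 (48.0, 18.8) 57
scene [ 488.8 -300.8   42. ] [ 490.7 -297.2] 55.2 -152.6 (50.7, 18.6) 46
scene [ 462.7 -379.1   53.2] [ 465.7 -376.5] 55.2 170.5 (15.1, 47.2) 53
side [ 383.6 -356.8   47.3] [ 380.4 -351.1] 54.5 -148.5 (41.3, 21.5) 30
side [ 462.4 -382.6   46.2] [ 460.1 -374.7] 54.9 151.3 (5.9, 22.0) 11
side (487, 352) 42 [481.5 357.7  71.1] [70.8 75.2 77.9]
side (482, 248) 50 [479.3 261.4  70.9] [70.4 74.3 78.7]
side (472, 156) 60 [478.7 166.8  71. ] [70.7 75.5 79.4]
scene (487, 352) 45 [485.4 353.7  71.9] [72.1 75.6 77. ]
scene (482, 248) 48 [481.3 259.   71.8] [72.3 76.1 77.4]
scene (472, 156) 59 [479.1 164.3  71.9] [72.  75.1 76.9]
```

drive_tool --plan '[[[-0.3, 24, 11, 0, 5], [-0.3, 24, 12, 0, 5], [-0.3, 25, 12, 0, 4], [-0.3, 25, 11, 0, 0], [-0.3, 0, 0, -35, 0], [-0.3, 0, 0, -35, 0], [-0.3, 0, 0, -35, 0], [-0.3, 0, 0, 0, 0], [-0.3, 0, 0, 0, 0], [-0.3, 0, 0, 0, 0], [-0.3, 0, 0, 0, 0]]]'

```text
clock: 2.23
position: [489.4, -294.3, 129.1]
ee_rot: [-0.233, 0.973, -0.002, 0.002]
contact_force: [-0.1, 0.2, 0.7]
gripper_width: 55.5
grasp_force: 0.0
```

```bash
cat >> h.py <<'E'
def st():
    s=read_state();R=Ro.from_quat(s['ee_rot']).as_matrix()
    a=np.degrees(np.arctan2(R[1,0],R[0,0]))
    print('t',round(s['clock'],1),'pos',s['position'].round(1),'xang',a.round(1),'j6',s['joints'].round(2),'F',s['contact_force'].round(1),'T',s['wrist_torque'].round(2),'w',round(s['gripper_width'],1),'g',round(s['grasp_force'],1))
    return s
E
python3 - <<'E'
from h import *
st()
im,d,P=wrist();np.savez('w2.npz',im=im,d=d,P=P);save('w2',im)
for c in [(487,-294),(465,-372)]: print(*wing(P,d,c))
for f in ['side','scene']:
    P=np.load(f+'.npz')['P']
    m=(np.hypot(P[...,0]-500,P[...,1]+450)<90)&(P[...,2]>120)&(P[...,2]<480);q=P[m]
    for z in range(120,480,40):
        k=q[(q[:,2]>=z)&(q[:,2]<z+40)]
        if len(k): print(f,z,len(k),k.min(0).round(),k.max(0).round())
E
```

```text
t 2.2 pos [ 489.4 -294.3  129.1] xang -153.1 j6 [-0.26  0.39 -0.27  0.   -0.91 -0.84] F [-0.1  0.2  0.7] T [ 0.05  0.   -0.06] w 55.5 g 0.0
[ 485.6 -293.2] 55.2 -153.6 (49.3, 20.9) 1139
[ 464.8 -371.1] 55.2 169.0 (21.5, 48.5) 1180
side 200 15 [ 533. -529.  202.] [ 545. -515.  211.]
side 280 83 [ 481. -468.  289.] [ 544. -431.  320.]
side 320 131 [ 481. -468.  320.] [ 543. -440.  360.]
side 360 441 [ 478. -468.  360.] [ 543. -403.  399.]
side 400 40 [ 504. -446.  402.] [ 520. -434.  440.]
side 440 39 [ 504. -449.  441.] [ 520. -434.  480.]
scene 200 24 [ 533. -528.  205.] [ 546. -516.  211.]
scene 280 379 [ 479. -469.  291.] [ 543. -417.  320.]
scene 320 595 [ 480. -469.  320.] [ 543. -411.  360.]
scene 360 501 [ 480. -468.  360.] [ 544. -405.  400.]
scene 400 171 [ 502. -447.  400.] [ 521. -431.  440.]
scene 440 179 [ 504. -451.  440.] [ 523. -434.  480.]
```

View pics/w2.png

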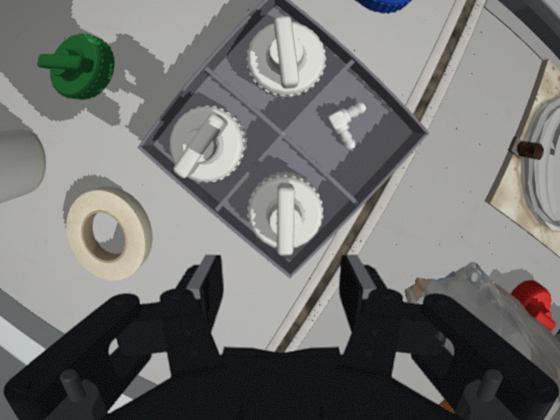

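drive_tool --plan '[[[-0.3, -2, 0, -30, 0], [-0.3, 0, 0, -30, 0], [-0.3, 0, 0, -22, 0], [-0.3, 0, 0, -12, 0], [-0.3, 0, 0, 0, 0], [1, 0, 0, 0, 0], [1, 0, 0, 0, 0], [1, 0, 0, 0, 0], [1, 0, 0, 0, 0], [1, 0, 0, 0, 0], [1, 0, 0, 0, 0], [1, 0, 0, 0, 0], [1, 0, 0, 0, 0]]]'

```text
clock: 3.37
position: [487.2, -293.6, 34.2]
ee_rot: [-0.233, 0.972, -0.001, 0.001]
contact_force: [0.4, 0.3, 5.9]
gripper_width: 10.8
grasp_force: 61.3
```

```bash
python3 -c "
from h import *
st()"
```

```text
t 3.4 pos [ 487.2 -293.6   34.2] xang -153.0 j6 [-0.26  0.51 -0.37  0.   -0.69 -0.84] F [0.4 0.3 5.9] T [ 0.22  0.2  -0.  ] w 10.8 g 61.3
```

drive_tool --plan '[[[1, 0, 0, 15, 0], [1, 0, 0, 30, 0], [1, 0, 0, 38, 0], [1, 0, 0, 38, 0], [1, 0, 0, 38, 0], [1, 0, 0, 38, 0], [1, 0, 10, 9, 0], [1, 0, 36, 0, 0], [1, 0, 36, 0, 0], [1, 0, 36, 0, 0], [1, 0, 36, 0, 0], [1, 0, 36, 0, 0], [1, 0, 36, 0, 0], [1, 0, 36, 0, 0], [1, 0, 36, 0, 0], [1, 0, 36, 0, 0], [1, 0, 36, 0, 0], [1, 0, 30, 0, 0], [1, 0, 0, 0, 0], [1, 0, 0, 0, 0]]]'

```text
clock: 5.03
position: [485.3, 108.3, 237.8]
ee_rot: [-0.234, 0.972, 0.0, -0.001]
contact_force: [-0.3, -0.9, -1.0]
gripper_width: 10.8
grasp_force: 60.2
```

```bash
python3 - <<'E'
from h import *
st()
im,d,P=wrist();np.savez('w3.npz',im=im,d=d,P=P);save('w3',im)
for c in [(482,356),(481,261),(479,166)]:
    m=(d>0)&(np.hypot(P[...,0]-c[0],P[...,1]-c[1])<40)&(P[...,2]>55)&(P[...,2]<90)
    q=P[m]
    if len(q)<20: print(c,len(q));continue
    zt=np.percentile(q[:,2],95)
    for lo,hi in [(zt-1.5,zt+3),(70,73),(60,90)]:
        k=q[(q[:,2]>lo)&(q[:,2]<hi)]
        if len(k)>5: print(c,zt.round(1),lo.round(1) if lo==zt-1.5 else lo,len(k),np.array(cv2.minEnclosingCircle(k[:,:2].astype(np.float32))[0]).round(1),cv2.minEnclosingCircle(k[:,:2].astype(np.float32))[1])
E
```

```text
t 5.0 pos [485.3 108.3 237.8] xang -152.9 j6 [ 0.55  0.16 -0.29 -0.   -1.12 -1.64] F [-0.3 -0.9 -1. ] T [-0.03 -0.    0.05] w 10.8 g 60.2
(482, 356) 75.5 74.0 278 [484.3 361.3] 16.26352310180664
(482, 356) 75.5 70 145 [485.  362.5] 20.95862579345703
(482, 356) 75.5 60 815 [483.9 361.5] 26.237401962280273
(481, 261) 75.6 74.1 402 [481.4 267.1] 15.71899127960205
(481, 261) 75.6 70 216 [481.9 266.6] 20.306997299194336
(481, 261) 75.6 60 1107 [481.3 267.3] 26.34095573425293
(479, 166) 75.7 74.2 501 [478.5 172.5] 15.604589462280273
(479, 166) 75.7 70 204 [478.7 172.7] 20.575119018554688
(479, 166) 75.7 60 1170 [478.7 173.7] 25.948711395263672
```

View pics/w3.png

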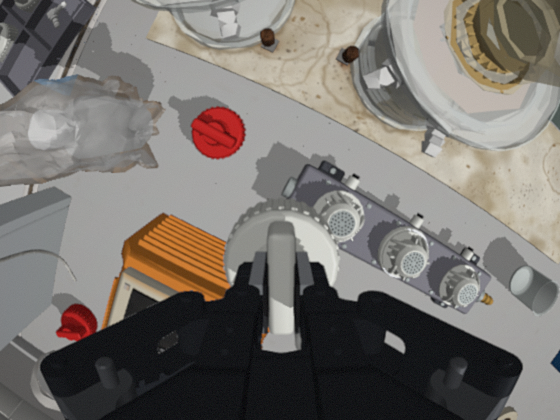

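```bash
cat >> h.py <<'E'
def circ(P,d,c,r,lo,hi):
    m=(d>0)&(np.hypot(P[...,0]-c[0],P[...,1]-c[1])<r)&(P[...,2]>lo)&(P[...,2]<hi)
    k=P[m][:,:2].astype(np.float32)
    if len(k)<8: return None
    a,b=cv2.minEnclosingCircle(k);return np.array(a).round(1),round(b,1),len(k)
E
python3 - <<'E'
from h import *
s=st();p=s['position']
im,d,P=wrist()
for c in [(484,361),(481,267),(478,172)]: print('neck',circ(P,d,c,25,74,79))
print('held',circ(P,d,p,45,p[2]-10,p[2]+2),circ(P,d,p,45,p[2]-34,p[2]+2),*wing(P,d,p,34,p[2]+8,p[2]+30))
for f in ['side','scene']:
    a=np.load(f+'.npz')
    for c in [(484,358),(481,263),(478,168)]: print(f,circ(a['P'],a['d'],c,25,72.5,79))
E
```

```text
t 5.1 pos [485.3 107.2 237.8] xang -153.0 j6 [ 0.54  0.16 -0.29 -0.   -1.12 -1.64] F [ 0.5  0.  -0.9] T [-0.    0.02  0.01] w 10.7 g 60.2
neck (array([483.8, 362.3]), 15.6, 282)
neck (array([481.2, 267.8]), 16.0, 435)
neck (array([478.6, 172.2]), 16.1, 554)
held (array([484.1, 106.6]), 29.9, 4245) (array([484.1, 106.6]), 29.9, 4951) [479.7 103.1] 263.0 117.2 (30.2, 26.5) 598
side (array([486.9, 354.5]), 16.8, 13)
side (array([478.2, 264. ]), 14.3, 12)
side (array([477.2, 170.3]), 15.3, 19)
scene (array([484.7, 357.9]), 16.2, 19)
scene (array([485.3, 260.4]), 17.9, 24)
scene (array([479.6, 168.7]), 17.2, 28)
```

drive_tool --plan '[[[1, 0, 35, 0, 0], [1, 0, 35, -10, 0], [1, 0, 35, -20, 0], [1, 0, 35, -20, 0], [1, 0, 35, -20, 0], [1, 0, 35, -10, 0], [1, 0, 0, 0, 0], [1, 0, 0, 0, 0], [1, 0, 0, 0, 0], [1, 0, 0, 0, 0], [1, 0, 0, 0, 0]]]'

```text
clock: 6.05
position: [486.4, 315.5, 159.2]
ee_rot: [-0.232, 0.973, 0.0, 0.001]
contact_force: [0.0, 0.0, -1.0]
gripper_width: 10.6
grasp_force: 60.2
```

```bash
cat > m.py <<'E'
from h import *
import sys
s=st();p=s['position']
im,d,P=wrist();save(sys.argv[1],im)
for c in [(484,360),(481,265),(478,171)]: print('neck',circ(P,d,c,25,74,79))
print('held',circ(P,d,p,45,p[2]-10,p[2]+2))
E
python3 m.py w4
```

```text
t 6.0 pos [486.4 315.5 159.2] xang -153.2 j6 [ 0.85  0.37 -0.21 -0.   -0.99 -1.96] F [ 0.  0. -1.] T [-0.04  0.02 -0.04] w 10.6 g 60.2
neck (array([482.7, 363.8]), 15.3, 553)
neck (array([481.2, 268.1]), 16.3, 1170)
neck (array([478.7, 173.8]), 16.3, 903)
held (array([484.8, 314.6]), 29.8, 4239)
```

drive_tool --plan '[[[1, -2, 24, 0, 0], [1, 0, 23, -5, 0], [1, 0, 0, -20, 0], [1, 0, 0, -18, 0], [1, 0, 0, -10, 0], [1, 0, 0, -5, 0], [1, 0, 0, -3, 0], [1, 0, 0, 0, 0], [1, 0, 0, 0, 0], [1, 0, 0, 0, 0]]]'

```text
clock: 6.93
position: [484.5, 364.2, 98.4]
ee_rot: [-0.233, 0.973, 0.001, 0.001]
contact_force: [1.0, 0.3, -1.1]
gripper_width: 10.5
grasp_force: 60.3
```

```bash
python3 m.py w5
```

```text
t 6.9 pos [484.5 364.2  98.4] xang -153.1 j6 [ 0.91  0.47 -0.21  0.   -0.88 -2.01] F [ 1.   0.3 -1.1] T [-0.01  0.03 -0.01] w 10.5 g 60.3
neck None
neck (array([481.3, 268.4]), 16.0, 1722)
neck (array([478.9, 174.7]), 16.6, 931)
held (array([482.9, 363.3]), 29.8, 4244)
```

drive_tool --plan '[[[1, 0, 0, -2, 0], [1, 0, 0, -2, 0], [1, 0, 0, -1, 0], [1, 0, 0, 0, 0], [1, 0, 0, 0, 0]]]'

```text
clock: 7.4
position: [484.3, 363.9, 92.3]
ee_rot: [-0.233, 0.972, -0.0, 0.0]
contact_force: [1.3, -1.1, -1.2]
gripper_width: 10.8
grasp_force: 60.4
```

drive_tool --plan '[[[1, 0, 0, -1, 0], [1, 0, 0, -1, 0], [1, 0, 0, 0, 0], [1, 0, 0, 0, 0]]]'

```text
clock: 7.73
position: [484.3, 364.0, 91.6]
ee_rot: [-0.233, 0.972, 0.0, 0.001]
contact_force: [0.8, -2.5, 4.9]
gripper_width: 10.9
grasp_force: 61.3
```

drive_tool --plan '[[[0.65, 0, 0, 0, 0], [0.65, 0, 0, 0, 0], [0.65, 0, 0, 4, 0], [0.65, 0, 0, 0, 0], [0.65, 0, 0, 0, 5], [0.65, 0, 0, 0, 5], [0.65, 0, 0, 0, 5], [0.65, 0, 0, 0, 5], [0.65, 0, 0, 0, 5], [0.65, 0, 0, 0, 5], [0.65, 0, 0, 0, 0], [0.65, 0, 0, 0, 0]]]'

```text
clock: 8.73
position: [484.2, 364.0, 94.5]
ee_rot: [-0.476, 0.88, 0.0, 0.0]
contact_force: [1.2, 0.0, 0.2]
gripper_width: 15.0
grasp_force: 0.5
```

```bash
cat > m2.py <<'E'
from h import *
import sys
s=st();p=s['position']
im,d,P=wrist();save(sys.argv[1],im)
c=p[:2]
m=(d>0)&(np.hypot(P[...,0]-c[0],P[...,1]-c[1])<34)&(P[...,2]>45)&(P[...,2]<125)
q=P[m];h,e=np.histogram(q[:,2],bins=np.arange(45,126,1))
o=np.argsort(h)[::-1][:5];print('z modes',[(e[i],h[i]) for i in o])
zs=e[o[0]]+.5  # skirt top plane usually
q2=P[m&(abs(P[...,2]-zs)<3)];A=np.c_[q2[:,:2],np.ones(len(q2))]
g,_,_,_=np.linalg.lstsq(A,q2[:,2],rcond=None);print('skirt z',np.median(q2[:,2]).round(2),'above home',(np.median(q2[:,2])-80).round(2),'tilt',g[:2].round(3))
print('circle',circ(P,d,c,45,zs-6,zs+3))
E
python3 m2.py w6
```

```text
t 8.7 pos [484.2 364.   94.5] xang -123.2 j6 [ 0.91  0.48 -0.22  0.   -0.88 -1.49] F [1.2 0.  0.2] T [-0.12 -0.23  0.03] w 15.0 g 0.5
z modes [(np.int64(91), np.int64(1442)), (np.int64(113), np.int64(1229)), (np.int64(90), np.int64(985)), (np.int64(112), np.int64(983)), (np.int64(111), np.int64(380))]
skirt z 91.1 above home 11.1 tilt [0.013 0.01 ]
circle (array([483.3, 363.1]), 29.5, 3600)
```

drive_tool --plan '[[[0.65, 0, 0, 1, 5], [0.65, 0, 0, 0, 5], [0.65, 0, 0, 0, 5], [0.65, 0, 0, 0, 5], [0.65, 0, 0, 0, 5], [0.65, 0, 0, 0, 5], [0.65, 0, 0, 0, 0], [0.65, 0, 0, 0, 0]]]'

```text
clock: 9.45
position: [483.9, 363.1, 95.2]
ee_rot: [-0.685, 0.729, 0.0, -0.0]
contact_force: [0.7, -2.4, 2.7]
gripper_width: 15.1
grasp_force: 74.0
```

```bash
python3 m2.py w7
```

```text
t 9.4 pos [483.9 363.1  95.2] xang -93.6 j6 [ 0.91  0.48 -0.22 -0.   -0.88 -0.97] F [ 0.7 -2.4  2.7] T [-0.85 -0.36 -2.21] w 15.1 g 74.0
z modes [(np.int64(84), np.int64(1208)), (np.int64(106), np.int64(1113)), (np.int64(85), np.int64(1064)), (np.int64(107), np.int64(615)), (np.int64(83), np.int64(499))]
skirt z 84.75 above home 4.75 tilt [0.021 0.002]
circle (array([484. , 362.9]), 29.8, 3617)
```

drive_tool --plan '[[[0.65, 0, 0, 0, -6], [0.65, 0, 0, -3, -6], [0.65, 0, 0, -3, -6], [0.65, 0, 0, 0, -6], [0.65, 0, 0, 0, -6], [0.65, 0, 0, 0, -6], [0.65, 0, 0, 0, -6], [0.65, 0, 0, -1, -6], [0.65, 0, 0, -1, -6], [0.65, 0, 0, -1, -6], [0.65, 0, 0, 0, -6], [0.65, 0, 0, 0, -6], [0.65, 0, 0, 0, 0], [0.65, 0, 0, 0, 0]]]'

```text
clock: 10.67
position: [483.5, 364.2, 85.9]
ee_rot: [-0.132, 0.991, -0.0, -0.0]
contact_force: [-0.7, -0.6, 0.2]
gripper_width: 14.9
grasp_force: 0.0
```

```bash
python3 m2.py w8
```

```text
t 10.7 pos [483.5 364.2  85.9] xang -164.8 j6 [ 0.91  0.49 -0.22  0.   -0.86 -2.22] F [-0.7 -0.6  0.2] T [-0.01 -0.   -0.03] w 14.9 g 0.0
z modes [(np.int64(81), np.int64(1256)), (np.int64(82), np.int64(1175)), (np.int64(103), np.int64(1151)), (np.int64(104), np.int64(1017)), (np.int64(102), np.int64(460))]
skirt z 81.81 above home 1.81 tilt [0.025 0.008]
circle (array([481.4, 362.9]), 29.8, 3672)
```

drive_tool --plan '[[[0.65, 0, 0, 0, -5], [0.65, 0, 0, 0, -5], [0.65, 0, 0, 0, -5], [0.65, 0, 0, 0, -4], [0.65, 0, 0, 0, 0], [0.65, 0, 0, 0, 0]]]'

```text
clock: 11.22
position: [483.7, 364.0, 86.0]
ee_rot: [0.033, 0.999, -0.0, -0.0]
contact_force: [0.6, 0.3, 0.3]
gripper_width: 15.0
grasp_force: 0.0
```

```bash
python3 m2.py w9
```

```text
t 11.2 pos [483.7 364.   86. ] xang 176.2 j6 [ 0.91  0.49 -0.22  0.   -0.86 -2.55] F [0.6 0.3 0.3] T [ 0.02 -0.02  0.01] w 15.0 g 0.0
z modes [(np.int64(81), np.int64(1250)), (np.int64(80), np.int64(1219)), (np.int64(102), np.int64(1123)), (np.int64(103), np.int64(1019)), (np.int64(101), np.int64(430))]
skirt z 80.92 above home 0.92 tilt [0.015 0.003]
circle (array([482.9, 363.4]), 29.6, 3529)
```

drive_tool --plan '[[[0.65, 0, 0, 0, -4], [0.65, 0, 0, 0, -4], [0.65, 0, 0, 0, 0], [0.65, 0, 0, 0, 0]]]'

```text
clock: 11.6
position: [483.9, 363.9, 86.3]
ee_rot: [0.103, 0.995, -0.0, -0.0]
contact_force: [-0.4, -0.0, -0.2]
gripper_width: 14.7
grasp_force: 0.0
```

```bash
python3 m2.py w10
```

```text
t 11.6 pos [483.9 363.9  86.3] xang 168.1 j6 [ 0.91  0.49 -0.22  0.   -0.86 -2.69] F [-0.4 -0.  -0.2] T [ 0.04 -0.    0.03] w 14.7 g 0.0
z modes [(np.int64(80), np.int64(1530)), (np.int64(102), np.int64(1347)), (np.int64(81), np.int64(719)), (np.int64(79), np.int64(635)), (np.int64(101), np.int64(619))]
skirt z 80.44 above home 0.44 tilt [0.018 0.   ]
circle (array([482.8, 363.4]), 29.9, 3670)
```

drive_tool --plan '[[[0.65, 0, 0, 0, -4], [0.65, 0, 0, 0, -4], [0.65, 0, 0, 0, 0], [0.65, 0, 0, 0, 0]]]'

```text
clock: 11.98
position: [484.0, 363.9, 86.3]
ee_rot: [0.173, 0.985, 0.0, 0.0]
contact_force: [0.3, -0.0, -0.5]
gripper_width: 14.7
grasp_force: 2.9
```

```bash
python3 m2.py w11
```

```text
t 12.0 pos [484.  363.9  86.3] xang 160.1 j6 [ 0.91  0.49 -0.22  0.   -0.86 -2.83] F [ 0.3 -0.  -0.5] T [ 0.04 -0.24  0.06] w 14.7 g 2.9
z modes [(np.int64(80), np.int64(1445)), (np.int64(102), np.int64(1242)), (np.int64(79), np.int64(975)), (np.int64(101), np.int64(846)), (np.int64(103), np.int64(360))]
skirt z 80.16 above home 0.16 tilt [ 0.02  -0.004]
circle (array([483.2, 363.5]), 29.7, 3590)
```

drive_tool --plan '[[[0.65, 0, 0, 0, -4], [0.65, 0, 0, 0, 0], [0.65, 0, 0, 0, 0]]]'

```text
clock: 12.28
position: [484.1, 364.0, 86.3]
ee_rot: [0.206, 0.978, -0.0, 0.0]
contact_force: [1.3, 0.3, -1.3]
gripper_width: 14.8
grasp_force: 18.0
```

```bash
python3 m2.py w12
```

```text
t 12.3 pos [484.1 364.   86.3] xang 156.2 j6 [ 0.91  0.49 -0.22  0.   -0.86 -2.9 ] F [ 1.3  0.3 -1.3] T [-0.   -0.25  0.6 ] w 14.8 g 18.0
z modes [(np.int64(80), np.int64(1498)), (np.int64(102), np.int64(1254)), (np.int64(79), np.int64(906)), (np.int64(101), np.int64(833)), (np.int64(81), np.int64(367))]
skirt z 80.18 above home 0.18 tilt [ 0.02  -0.003]
circle (array([483.3, 363.5]), 29.7, 3580)
```

drive_tool --plan '[[[0.65, 0, 0, 0, 6], [0.65, 0, 0, 0, 6], [0.4, 0, 0, 0, 6], [0.4, 0, 0, 0, 0], [0.4, 0, 0, 10, 0], [0.4, 0, 0, 25, 0], [0.4, 0, 0, 38, 0], [0.4, 0, 0, 38, 0], [0.4, 0, -10, 38, 5], [0, 0, -38, 0, 6], [-0.3, 0, -38, 0, 6], [-0.3, 0, -38, 0, 6], [-0.3, 0, -38, 0, 6], [-0.3, 0, -38, 0, 6], [-0.3, 0, -38, 0, 6], [-0.3, 0, -38, 0, 0], [-0.3, 0, -38, 0, 0], [-0.3, 0, -38, 0, 0], [-0.3, 0, -38, 0, 0], [-0.3, 0, -38, 0, 0]]]'

```text
clock: 14.0
position: [483.5, -65.9, 236.5]
ee_rot: [-0.299, 0.954, -0.0, 0.001]
contact_force: [1.0, 0.3, -0.4]
gripper_width: 55.6
grasp_force: 0.0
```

drive_tool --plan '[[[-0.3, 0, -38, 0, 0], [-0.3, 0, -38, 0, 0], [-0.3, 0, -38, 0, 0], [-0.3, -10, -38, 0, 0], [-0.3, -20, -35, 0, 0], [-0.3, -20, -35, 0, 0], [-0.3, -20, -30, 0, 0], [-0.3, 0, 0, 0, 0], [-0.3, 0, 0, 0, 0], [-0.3, 0, 0, 0, 0], [-0.3, 0, 0, 0, 0]]]'

```text
clock: 14.92
position: [414.4, -315.5, 235.8]
ee_rot: [-0.3, 0.954, -0.0, 0.0]
contact_force: [-0.3, 0.4, 0.1]
gripper_width: 55.5
grasp_force: 0.0
```

```bash
python3 - <<'E'
from h import *
st()
im,d,P=wrist();save('w13',im)
for c in [(380,-347),(465,-372)]: print(*wing(P,d,c),circ(P,d,c,38,20,40))
E
```

```text
t 14.9 pos [ 414.4 -315.5  235.8] xang -145.0 j6 [-0.34  0.2  -0.24 -0.   -1.13 -0.62] F [-0.3  0.4  0.1] T [ 0.05  0.08 -0.02] w 55.5 g 0.0
[ 378.9 -346. ] 55.4 -147.4 (49.3, 19.1) 543 (array([ 376.3, -341.5]), 35.5, 1689)
[ 464.4 -372.3] 55.4 168.7 (19.7, 48.6) 483 (array([ 469. , -372.8]), 34.2, 1556)
```

View pics/w13.png

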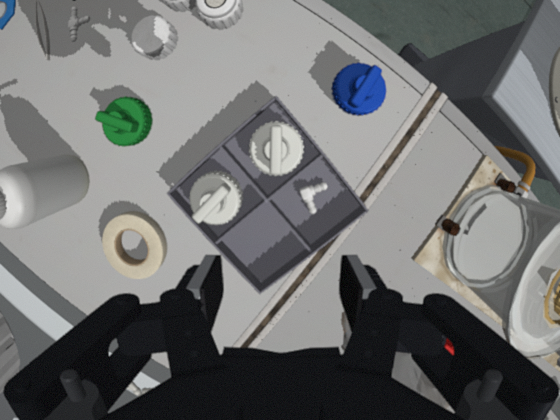

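drive_tool --plan '[[[-0.3, -18, -15, 0, -2], [-0.3, -18, -15, 0, 0], [-0.3, 0, 0, -35, 0], [-0.3, 0, 0, -38, 0], [-0.3, 0, 0, -38, 0], [-0.3, 0, 0, -38, 0], [-0.3, 0, 0, -28, 0], [-0.3, 0, 0, -15, 0], [-0.3, 0, 0, -8, 0], [-0.3, 0, 0, -1, 0], [-0.3, 0, 0, 0, 0], [1, 0, 0, 0, 0], [1, 0, 0, 0, 0], [1, 0, 0, 0, 0], [1, 0, 0, 0, 0], [1, 0, 0, 0, 0], [1, 0, 0, 0, 0], [1, 0, 0, 0, 0]]]'

```text
clock: 16.47
position: [378.7, -346.6, 35.6]
ee_rot: [-0.284, 0.959, -0.001, 0.001]
contact_force: [-0.6, 0.7, 6.5]
gripper_width: 11.1
grasp_force: 60.2
```

drive_tool --plan '[[[1, 0, 0, 12, 0], [1, 0, 0, 30, 0], [1, 0, 0, 38, 0], [1, 0, 0, 38, 0], [1, 0, 0, 38, 0], [1, 0, 0, 38, 0], [1, 0, 0, 10, 0], [1, 25, 25, 0, 6], [1, 26, 25, 0, 6], [1, 26, 25, 0, 6], [1, 26, 25, 0, 6], [1, 0, 38, 0, 6], [1, 0, 38, 0, 6], [1, 0, 38, 0, 6], [1, 0, 38, 0, 6], [1, 0, 38, 0, 6], [1, 0, 38, 0, 6], [1, 0, 38, 0, 6], [1, 0, 38, 0, 6], [1, 0, 38, 0, 3]]]'

```text
clock: 18.13
position: [479.9, 97.5, 237.8]
ee_rot: [0.81, -0.587, -0.0, 0.0]
contact_force: [1.0, 0.1, -0.7]
gripper_width: 10.4
grasp_force: 59.4
```

drive_tool --plan '[[[1, 0, 38, 0, 0], [1, 0, 38, 0, 0], [1, 0, 38, -20, 0], [1, 0, 38, -30, 0], [1, 0, 20, -25, 0], [1, 0, 0, 0, 0], [1, 0, 0, 0, 0], [1, 0, 0, 0, 0], [1, 0, 0, 0, 0]]]'

```text
clock: 18.88
position: [481.5, 261.0, 169.1]
ee_rot: [0.808, -0.589, 0.0, -0.001]
contact_force: [0.4, 0.7, -0.8]
gripper_width: 10.5
grasp_force: 59.4
```

```bash
python3 m.py w14
```

```text
t 18.9 pos [481.5 261.  169.1] xang -72.1 j6 [ 0.79  0.31 -0.28  0.   -0.99 -0.48] F [ 0.4  0.7 -0.8] T [-0.02  0.01 -0.01] w 10.5 g 59.4
neck None
neck None
neck (array([478.9, 173.8]), 16.3, 1118)
held (array([479.9, 261.6]), 29.9, 3987)
```

drive_tool --plan '[[[1, 1, 6.5, -10, 0], [1, 0, 0, -25, 0], [1, 0, 0, -20, 0], [1, 0, 0, -10, 0], [1, 0, 0, -6, 0], [1, 0, 0, -2, 0], [1, 0, 0, -1, 0], [1, 0, 0, 0, 0], [1, 0, 0, 0, 0]]]'

```text
clock: 19.68
position: [482.6, 268.1, 94.7]
ee_rot: [0.809, -0.588, 0.0, -0.001]
contact_force: [1.3, -1.2, -1.6]
gripper_width: 10.6
grasp_force: 59.5
```

drive_tool --plan '[[[1, 0, 0, -1, 0], [1, 0, 0, -1, 0], [1, 0, 0, 0, 0], [1, 0, 0, 0, 0]]]'

```text
clock: 20.02
position: [482.6, 268.0, 92.6]
ee_rot: [0.809, -0.588, 0.0, -0.001]
contact_force: [4.0, -3.0, 1.2]
gripper_width: 10.2
grasp_force: 59.7
```

drive_tool --plan '[[[0.65, 0, 0, 0, 0], [0.65, 0, 0, 0, 0], [0.65, 0, 0, 3, 0], [0.65, 0, 0, 0, 0], [0.65, 0, 0, 0, 5], [0.65, 0, 0, 0, 5], [0.65, 0, 0, 0, 5], [0.65, 0, 0, 0, 5], [0.65, 0, 0, 0, 5], [0.65, 0, 0, 0, 5], [0.65, 0, 0, 0, 5], [0.65, 0, 0, 0, 5], [0.65, 0, 0, 0, 0]]]'

```text
clock: 21.1
position: [483.0, 268.9, 96.7]
ee_rot: [0.962, -0.274, 0.001, -0.001]
contact_force: [0.5, -0.3, 3.6]
gripper_width: 14.8
grasp_force: 2.0
```

```bash
python3 m2.py w15
```

```text
t 21.1 pos [483.  268.9  96.7] xang -31.9 j6 [ 0.8   0.4  -0.35  0.   -0.82  0.21] F [ 0.5 -0.3  3.6] T [-0.   -0.07 -0.02] w 14.8 g 2.0
z modes [(np.int64(90), np.int64(1341)), (np.int64(112), np.int64(1309)), (np.int64(91), np.int64(1158)), (np.int64(113), np.int64(797)), (np.int64(111), np.int64(473))]
skirt z 90.77 above home 10.77 tilt [-0.009  0.01 ]
circle (array([481.8, 268.7]), 29.9, 3733)
```

drive_tool --plan '[[[0.65, 0, 0, 0, 5], [0.65, 0, 0, 0, 5], [0.65, 0, 0, 0, 5], [0.65, 0, 0, 0, 5], [0.65, 0, 0, 0, 5], [0.65, 0, 0, 0, 0]]]'

```text
clock: 21.65
position: [481.9, 268.5, 95.2]
ee_rot: [0.998, -0.062, 0.0, -0.001]
contact_force: [0.1, 0.7, 1.5]
gripper_width: 15.3
grasp_force: 12.1
```

```bash
python3 m2.py w16
```

```text
t 21.6 pos [481.9 268.5  95.2] xang -7.1 j6 [ 0.8   0.4  -0.35 -0.   -0.82  0.65] F [0.1 0.7 1.5] T [ 0.28  0.11 -0.41] w 15.3 g 12.1
z modes [(np.int64(84), np.int64(1621)), (np.int64(106), np.int64(1191)), (np.int64(83), np.int64(847)), (np.int64(105), np.int64(760)), (np.int64(85), np.int64(530))]
skirt z 84.31 above home 4.31 tilt [-0.017  0.013]
circle (array([482.2, 268. ]), 29.8, 3795)
```

drive_tool --plan '[[[0.65, 0, 0, 0, -6], [0.65, 0, 0, -3, -6], [0.65, 0, 0, -3, -6], [0.65, 0, 0, 0, -6], [0.65, 0, 0, 0, -6], [0.65, 0, 0, 0, -6], [0.65, 0, 0, 0, -6], [0.65, 0, 0, -1, -6], [0.65, 0, 0, -1, -6], [0.65, 0, 0, -1, -6], [0.65, 0, 0, 0, -6], [0.65, 0, 0, 0, -6], [0.65, 0, 0, 0, -6], [0.65, 0, 0, 0, -6], [0.65, 0, 0, 0, -6], [0.65, 0, 0, 0, -6], [0.65, 0, 0, 0, -4], [0.65, 0, 0, 0, 0], [0.65, 0, 0, 0, 0]]]'

```text
clock: 23.28
position: [482.0, 268.3, 85.9]
ee_rot: [-0.596, 0.803, -0.0, 0.0]
contact_force: [1.6, 1.6, -1.0]
gripper_width: 15.0
grasp_force: 23.4
```

```bash
python3 m2.py w17
```

```text
t 23.3 pos [482.  268.3  85.9] xang -106.9 j6 [ 0.8   0.41 -0.36  0.   -0.8  -1.1 ] F [ 1.6  1.6 -1. ] T [ 0.44 -0.2   0.75] w 15.0 g 23.4
z modes [(np.int64(80), np.int64(1498)), (np.int64(102), np.int64(1115)), (np.int64(103), np.int64(879)), (np.int64(81), np.int64(742)), (np.int64(79), np.int64(720))]
skirt z 80.43 above home 0.43 tilt [0.021 0.04 ]
circle (array([481.4, 266.8]), 29.8, 3765)
```

drive_tool --plan '[[[0.65, 0, 0, 0, 6], [0.65, 0, 0, 0, 6], [0.4, 0, 0, 0, 6], [0.4, 0, 0, 0, 0], [0.4, 0, 0, 10, 0], [0.4, 0, 0, 25, 0], [0.4, 0, 0, 38, 0], [0.4, 0, 0, 38, 0], [0.4, 0, -10, 38, 0], [0, 0, -38, 0, 0], [-0.3, 0, -38, 0, 0], [-0.3, 0, 0, 0, 0], [-0.3, 0, 0, 0, 0]]]'

```text
clock: 24.42
position: [481.7, 180.3, 236.3]
ee_rot: [0.711, -0.703, 0.0, -0.001]
contact_force: [0.0, 0.4, 0.6]
gripper_width: 55.5
grasp_force: 0.0
```

```bash
python3 - <<'E'
from h import *
st()
im,d,P=wrist();save('w18',im)
for c in [(483.2,363.5),(481.2,268)]: print(circ(P,d,c,40,76,84),*wing(P,d,c,34,95,110))
for n in ['scene','side']:
    P=np.load(n+'.npz')['P'];r=np.hypot(P[...,0]-140,P[...,1]+608)
    for z in range(230,640,30):
        m=(r<170)&(P[...,2]>=z)&(P[...,2]<z+30);q=P[m]-[140,-608,0]
        if len(q)>5: print(n,z-230,len(q),q.min(0)[:2].round(),q.max(0)[:2].round(),r[m].max().round())
E
```

```text
t 24.4 pos [481.7 180.3 236.3] xang -89.4 j6 [ 0.67  0.19 -0.25 -0.   -1.13 -0.66] F [0.  0.4 0.6] T [ 0.06 -0.06 -0.02] w 55.5 g 0.0Traceback (most recent call last):
  File "<stdin>", line 4, in <module>
  File "h.py", line 22, in wing
    q=P[m];zt=np.percentile(q[:,2],90);t=q[q[:,2]>zt-3]
              ~~~~~~~~~~~~~^^^^^^^^^^^
    return _quantile_unchecked(
        a, q, axis, out, overwrite_input, method, keepdims, weights)
    return _ureduce(a,
                    func=_quantile_ureduce_func,
    ...<5 lines>...
                    overwrite_input=overwrite_input,
                    method=method)
    r = func(a, **kwargs)
    result = _quantile(arr,
                       quantiles=q,
    ...<2 lines>...
                       out=out,
                       weights=wgt)
    slices_having_nans = np.isnan(arr[-1, ...])
                                  ~~~^^^^^^^^^
IndexError: index -1 is out of bounds for axis 0 with size 0
```

```bash
python3 - <<'E'
from h import *
for n in ['scene','side']:
    P=np.load(n+'.npz')['P'];r=np.hypot(P[...,0]-140,P[...,1]+608)
    for z in range(230,640,30):
        m=(r<170)&(P[...,2]>=z)&(P[...,2]<z+30);q=P[m]-[140,-608,0]
        if len(q)>5: print(n,z-230,len(q),q.min(0)[:2].round(),q.max(0)[:2].round(),r[m].max().round())
E
```

```text
scene 0 224 [-21. -58.] [23. 44.] 60.0
scene 30 388 [-26. -70.] [22. 63.] 74.0
scene 60 782 [-27. -78.] [29. 68.] 78.0
scene 90 934 [-26. -74.] [28. 63.] 75.0
scene 120 765 [-37. -43.] [36.  1.] 43.0
scene 150 1164 [-37. -42.] [37. 14.] 43.0
scene 180 961 [-39. -45.] [37. -1.] 45.0
scene 210 1228 [-41. -45.] [40.  3.] 46.0
scene 240 1659 [-46. -50.] [162.  56.] 169.0
scene 270 2776 [-41. -47.] [166.  46.] 170.0
scene 300 3328 [-42. -47.] [166. 120.] 170.0
scene 330 3670 [-41. -47.] [162. 162.] 170.0
scene 360 467 [-19. -23.] [118. 161.] 170.0
side 0 24 [-12. -56.] [20. 51.] 58.0
side 30 50 [-10. -75.] [23. 57.] 76.0
side 60 190 [-17. -77.] [27. 53.] 78.0
side 90 226 [ -3. -74.] [ 27. -10.] 75.0
side 120 134 [-10. -65.] [37. 27.] 67.0
side 150 203 [-10. -41.] [37. 23.] 41.0
side 180 153 [ -9. -44.] [40. 15.] 44.0
side 210 163 [-11. -44.] [42.  5.] 45.0
side 240 202 [-31. -48.] [43. -6.] 49.0
side 270 292 [-16. -45.] [165.  40.] 170.0
side 300 1316 [-11. -46.] [165.  93.] 170.0
side 330 3548 [-43. -46.] [161. 160.] 170.0
side 360 353 [-20. -25.] [116. 160.] 170.0
```

drive_tool --plan '[[[-0.3, 0, -38, 0, 0], [-0.3, 0, -38, 0, 0], [-0.3, 0, -38, 0, 0], [-0.3, 0, -38, 0, 0], [-0.3, 0, -38, 0, 0], [-0.3, 0, -38, 0, 0], [-0.3, 0, -38, 0, 0], [-0.3, 0, -38, 0, 0], [-0.3, 0, -38, 0, 0], [-0.3, -15, -38, 0, -7], [-0.3, -20, -38, 0, -7], [-0.3, -20, -38, 0, -7], [-0.3, 0, -30, 0, -7], [-0.3, 0, -10, 0, -7], [-0.3, 0, 0, 0, -7], [-0.3, 0, 0, 0, -7], [-0.3, 0, 0, 0, -7], [-0.3, 0, 0, 0, -7], [-0.3, 0, 0, 0, -7], [-0.3, 0, 0, 0, -7]]]'

```text
clock: 26.13
position: [429.1, -311.2, 234.9]
ee_rot: [-0.118, 0.993, 0.0, -0.0]
contact_force: [-1.1, -0.1, -0.1]
gripper_width: 55.2
grasp_force: 0.0
```

drive_tool --plan '[[[-0.3, 0, 0, 0, -7], [-0.3, 0, 0, 0, -7], [-0.3, 0, 0, 0, -7], [-0.3, 0, 0, 0, -4], [-0.3, 0, 0, 0, 0], [-0.3, 0, 0, 0, 0], [-0.3, 0, 0, 0, 0]]]'

```text
clock: 26.72
position: [428.6, -311.5, 235.0]
ee_rot: [0.095, 0.995, 0.0, -0.0]
contact_force: [0.2, 0.3, 0.2]
gripper_width: 55.5
grasp_force: 0.0
```

```bash
python3 - <<'E'
from h import *
st()
im,d,P=wrist();save('w19',im)
print(*wing(P,d,(465,-372)))
# hanging fixture seen by the wrist?
m=(d>0)&(np.hypot(P[...,0]-511,P[...,1]+437)<80)&(P[...,2]>230)
print(m.sum(), P[m].min(0).round() if m.sum() else 0, P[m].max(0).round() if m.sum() else 0)
for n in ['scene','side']:
    im,d,P=pts(n)
    for c in [(483.2,363.5),(481.2,268)]:
        q=P[(np.hypot(P[...,0]-c[0],P[...,1]-c[1])<33)&(P[...,2]>60)];print(n,len(q),np.percentile(q[:,2],[50,95,99]).round(1) if len(q) else 0)
E
```

```text
t 26.7 pos [ 428.6 -311.5  235. ] xang 169.0 j6 [-0.32  0.22 -0.22  0.   -1.13 -1.44] F [0.2 0.3 0.2] T [-0.04  0.02  0.02] w 55.5 g 0.0
[ 464.8 -371.8] 55.3 169.5 (20.2, 50.2) 495
0 0 0
scene 150 [ 84.  101.6 103.1]
scene 151 [ 80.  101.4 102.7]
side 147 [ 79.2 100.8 103.1]
side 28 [ 74.4 100.1 103.3]
```

drive_tool --plan '[[[-0.3, 13, -20, 0, 0], [-0.3, 13, -20, -10, 0], [-0.3, 0.5, -18.5, -30, 0], [-0.3, 0, 0, -38, 0], [-0.3, 0, 0, -38, 0], [-0.3, 0, 0, -38, 0], [-0.3, 0, 0, -25, 0], [-0.3, 0, 0, -12, 0], [-0.3, 0, 0, -8, 0], [-0.3, 0, 0, 0, 0], [-0.3, 0, 0, 0, 0], [1, 0, 0, 0, 0], [1, 0, 0, 0, 0], [1, 0, 0, 0, 0], [1, 0, 0, 0, 0], [1, 0, 0, 0, 0], [1, 0, 0, 0, 0], [1, 0, 0, 0, 0]]]'

```text
clock: 28.37
position: [455.3, -370.6, 37.4]
ee_rot: [0.096, 0.995, -0.0, 0.001]
contact_force: [0.0, 1.7, 5.8]
gripper_width: 10.4
grasp_force: 61.1
```

drive_tool --plan '[[[1, 0, 0, 12, 0], [1, 0, 0, 12, 0], [1, -12, 20, 33, 7], [1, -12, 20, 33, 7], [1, -12, 20, 34, 7], [1, 0, 0, 38, 7], [1, 0, 0, 38, 7], [1, 15, 35, 3, 7], [1, 20, 35, 0, 7], [1, 20, 35, 0, 7], [1, 5, 38, 0, 7], [1, 0, 38, 0, 7], [1, 0, 38, 0, 7], [1, 0, 38, 0, 7], [1, 0, 38, 0, 7], [1, 0, 38, 0, 7], [1, 0, 38, 0, 7], [1, 0, 38, 0, 7], [1, 0, 30, 0, 7], [1, 0, 0, 0, 0]]]'

```text
clock: 30.03
position: [478.6, 133.0, 238.7]
ee_rot: [0.811, -0.585, -0.0, -0.001]
contact_force: [0.0, -0.1, -0.8]
gripper_width: 10.2
grasp_force: 60.2
```

drive_tool --plan '[[[1, 0, 0, 0, 0], [1, 0, 0, 0, 0], [1, 0, 0, 0, 0]]]'

```text
clock: 30.28
position: [478.3, 127.8, 238.8]
ee_rot: [0.808, -0.589, -0.0, 0.0]
contact_force: [-0.9, 0.6, -2.2]
gripper_width: 10.6
grasp_force: 60.2
```

```bash
python3 m.py w20
```

```text
t 30.3 pos [478.3 127.8 238.8] xang -72.2 j6 [ 0.59  0.16 -0.29 -0.   -1.13 -0.28] F [-0.9  0.6 -2.2] T [-0.01  0.   -0.02] w 10.6 g 60.2
neck None
neck None
neck None
held (array([474.2, 135.8]), 28.9, 2328)
```

drive_tool --plan '[[[1, 5, 18, -20, 0], [1, 0, 18.5, -35, 0], [1, 0, 0, -38, 0], [1, 0, 0, -25, 0], [1, 0, 0, -12, 0], [1, 0, 0, -7, 0], [1, 0, 0, -3, 0], [1, 0, 0, -1, 0], [1, 0, 0, 0, 0], [1, 0, 0, 0, 0]]]'

```text
clock: 31.17
position: [484.2, 165.2, 99.1]
ee_rot: [0.809, -0.588, 0.0, -0.001]
contact_force: [0.3, -1.0, -2.0]
gripper_width: 10.6
grasp_force: 60.2
```

drive_tool --plan '[[[1, 0, 0, -1, 0], [1, 0, 0, -1, 0], [1, 0, 0, 0, 0], [1, 0, 0, 0, 0]]]'

```text
clock: 31.5
position: [483.8, 165.0, 96.5]
ee_rot: [0.809, -0.588, 0.0, -0.0]
contact_force: [0.3, -2.3, 1.7]
gripper_width: 10.5
grasp_force: 60.5
```

```bash
python3 m2.py w21
```

```text
t 31.5 pos [483.8 165.   96.5] xang -72.1 j6 [ 0.65  0.34 -0.45  0.   -0.78 -0.33] F [ 0.3 -2.3  1.7] T [-0.96 -0.06  0.  ] w 10.5 g 60.5
z modes [(np.int64(113), np.int64(1221)), (np.int64(91), np.int64(890)), (np.int64(114), np.int64(547)), (np.int64(112), np.int64(483)), (np.int64(92), np.int64(436))]
skirt z 113.5 above home 33.5 tilt [ 0.001 -0.004]
circle (array([479.5, 174. ]), 25.5, 2844)
```

drive_tool --plan '[[[0.65, 0, 0, 0, 0], [0.5, 0, 0, 0, 0], [0.5, 0, 0, 0, 0], [0.5, -1.5, 4.5, 0, 0], [0.5, -1.5, 4.5, 0, 0], [0.5, 0, 0, 0, 0], [0.65, 0, 0, 0, 0], [0.65, 0, 0, 0, 0], [0.65, 0, 0, 0, 5], [0.65, 0, 0, 0, 5], [0.65, 0, 0, 0, 5], [0.65, 0, 0, 0, 5], [0.65, 0, 0, 0, 5], [0.65, 0, 0, 0, 5], [0.65, 0, 0, 0, 5], [0.65, 0, 0, 0, 5], [0.65, 0, 0, 0, 0]]]'

```text
clock: 32.97
position: [480.3, 174.2, 96.3]
ee_rot: [0.959, -0.283, -0.001, -0.002]
contact_force: [-2.4, 1.5, 4.2]
gripper_width: 15.1
grasp_force: 118.2
```

```bash
python3 m2.py w22
```

```text
t 33.0 pos [480.3 174.2  96.3] xang -32.9 j6 [ 0.66  0.34 -0.45 -0.   -0.78  0.34] F [-2.4  1.5  4.2] T [ 0.33  0.57 -3.66] w 15.1 g 118.2
z modes [(np.int64(84), np.int64(1501)), (np.int64(106), np.int64(1030)), (np.int64(83), np.int64(953)), (np.int64(105), np.int64(663)), (np.int64(85), np.int64(443))]
skirt z 84.2 above home 4.2 tilt [-0.014  0.01 ]
circle (array([479.8, 172.8]), 29.8, 3702)
```

drive_tool --plan '[[[0.65, 0, 0, 0, -6], [0.65, 0, 0, -3, -6], [0.65, 0, 0, -3, -6], [0.65, 0, 0, -1, -6], [0.65, 0, 0, 0, -6], [0.65, 0, 0, 0, -6], [0.65, 0, 0, 0, -6], [0.65, 0, 0, -1, -6], [0.65, 0, 0, -1, -6], [0.65, 0, 0, -1, -6], [0.65, 0, 0, 0, -6], [0.65, 0, 0, 0, -6], [0.65, 0, 0, 0, -6], [0.65, 0, 0, 0, -6], [0.65, 0, 0, 0, -6], [0.65, 0, 0, 0, -6], [0.65, 0, 0, 0, -4], [0.65, 0, 0, 0, 0], [0.65, 0, 0, 0, 0]]]'

```text
clock: 34.6
position: [480.7, 174.2, 86.0]
ee_rot: [-0.409, 0.913, -0.001, -0.0]
contact_force: [-0.0, 0.2, 0.8]
gripper_width: 14.9
grasp_force: 0.0
```

```bash
python3 m2.py w23
```

```text
t 34.6 pos [480.7 174.2  86. ] xang -131.8 j6 [ 0.67  0.35 -0.46  0.   -0.76 -1.4 ] F [-0.   0.2  0.8] T [ 0.01  0.01 -0.01] w 14.9 g 0.0
z modes [(np.int64(80), np.int64(1362)), (np.int64(102), np.int64(1195)), (np.int64(81), np.int64(1187)), (np.int64(103), np.int64(955)), (np.int64(101), np.int64(466))]
skirt z 80.78 above home 0.78 tilt [0.014 0.014]
circle (array([479.4, 173.3]), 30.0, 3843)
```

drive_tool --plan '[[[0.65, 0, 0, 0, -4], [0.65, 0, 0, 0, -4], [0.65, 0, 0, 0, -4], [0.65, 0, 0, 0, 0], [0.65, 0, 0, 0, 0]]]'

```text
clock: 35.07
position: [480.7, 174.2, 86.1]
ee_rot: [-0.31, 0.951, -0.0, -0.0]
contact_force: [0.8, 0.5, -0.1]
gripper_width: 15.0
grasp_force: 0.1
```

```bash
python3 m2.py w24
```

```text
t 35.1 pos [480.7 174.2  86.1] xang -143.8 j6 [ 0.67  0.35 -0.46  0.   -0.76 -1.61] F [ 0.8  0.5 -0.1] T [-0.03 -0.02 -0.05] w 15.0 g 0.1
z modes [(np.int64(80), np.int64(1573)), (np.int64(102), np.int64(1297)), (np.int64(79), np.int64(911)), (np.int64(101), np.int64(882)), (np.int64(81), np.int64(484))]
skirt z 80.24 above home 0.24 tilt [0.015 0.009]
circle (array([478.4, 172.7]), 29.6, 3787)
```

drive_tool --plan '[[[0.65, 0, 0, 0, -4], [0.65, 0, 0, 0, -2], [0.65, 0, 0, 0, 0], [0.65, 0, 0, 0, 0]]]'

```text
clock: 35.45
position: [480.8, 174.3, 86.2]
ee_rot: [-0.26, 0.966, -0.0, 0.0]
contact_force: [0.1, -0.2, 0.7]
gripper_width: 15.2
grasp_force: 17.3
```

```bash
python3 m2.py w25
```

```text
t 35.5 pos [480.8 174.3  86.2] xang -149.8 j6 [ 0.67  0.35 -0.46  0.   -0.76 -1.71] F [ 0.1 -0.2  0.7] T [-0.07 -0.1   0.46] w 15.2 g 17.3
z modes [(np.int64(80), np.int64(1612)), (np.int64(102), np.int64(1243)), (np.int64(79), np.int64(943)), (np.int64(101), np.int64(888)), (np.int64(81), np.int64(477))]
skirt z 80.24 above home 0.24 tilt [0.012 0.007]
circle (array([478.8, 172.8]), 29.7, 3830)
```

drive_tool --plan '[[[0.65, 0, 0, 0, 6], [0.65, 0, 0, 0, 6], [0.4, 0, 0, 0, 6], [0.4, 0, 0, 0, 0], [0.4, 0, 0, 10, 0], [0.4, 0, 0, 25, 0], [0.4, 0, 0, 38, 0], [0.4, 0, 0, 38, 0], [0.4, 0, 0, 38, 0], [0, 0, -30, 0, 0], [-0.3, 0, -30, 0, 0], [-0.3, 0, 0, 0, 0], [-0.3, 0, 0, 0, 0], [-0.3, 0, 0, 0, 0]]]'

```text
clock: 36.67
position: [480.7, 114.2, 235.6]
ee_rot: [-0.405, 0.914, 0.0, 0.0]
contact_force: [-0.5, -0.2, 0.4]
gripper_width: 55.8
grasp_force: 0.0
```

```bash
python3 - <<'E'
from h import *
st()
im,d,P=wrist();save('w26',im)
for c in [(483.2,363.5),(481.2,268),(479,173)]:
    m=(d>0)&(np.hypot(P[...,0]-c[0],P[...,1]-c[1])<27)
    for lo,hi in [(74,92),(96,112)]:
        q=P[m&(P[...,2]>lo)&(P[...,2]<hi)]
        if len(q)<30: print(c,len(q));continue
        zs=np.median(q[:,2]);q=q[abs(q[:,2]-zs)<1.5]
        g=np.linalg.lstsq(np.c_[q[:,:2],np.ones(len(q))],q[:,2],rcond=None)[0]
        print(c,'z',zs.round(2),'tilt',g[:2].round(3),len(q))
    print(circ(P,d,c,40,76,84))
E
```

```text
t 36.7 pos [480.7 114.2 235.6] xang -132.2 j6 [ 0.56  0.16 -0.3  -0.   -1.12 -1.3 ] F [-0.5 -0.2  0.4] T [ 0.04 -0.03  0.01] w 55.8 g 0.0
(483.2, 363.5) z 84.4 tilt [0.032 0.04 ] 21
(483.2, 363.5) z 101.62 tilt [0.004 0.035] 98
(array([503.1, 359.6]), 11.2, 58)
(481.2, 268) 27
(481.2, 268) 0
(array([456.2, 261.9]), 10.6, 61)
(479, 173) z 80.36 tilt [0.003 0.004] 1140
(479, 173) z 101.6 tilt [-0.008  0.009] 571
(array([479.1, 172.6]), 29.1, 1526)
```

View pics/w26.png

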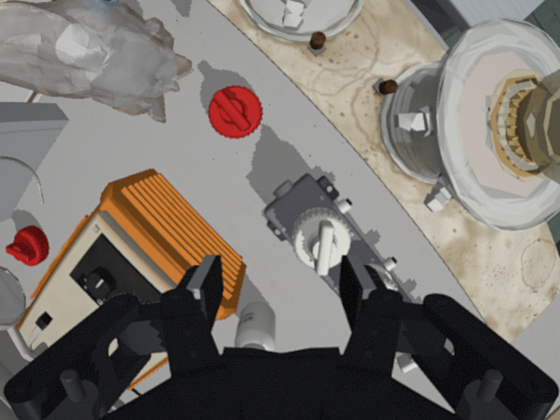

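drive_tool --plan '[[[-0.3, 0, 0, 0, -7], [-0.3, 0, 0, 0, -7], [-0.3, 0, 0, 0, -7], [-0.3, 0, 0, 0, -7], [-0.3, 0, 0, 0, -7], [-0.3, 0, 0, 0, 0], [-0.3, 0, 0, 0, 0]]]'

```text
clock: 37.3
position: [480.6, 114.9, 234.9]
ee_rot: [-0.115, 0.993, -0.0, -0.0]
contact_force: [-0.5, -0.8, 0.5]
gripper_width: 55.5
grasp_force: 0.0
```

```bash
python3 - <<'E'
from h import *
st()
im,d,P=wrist();save('w27',im)
for c in [(483.2,363.5),(481.2,268),(479,173)]:
    m=(d>0)&(np.hypot(P[...,0]-c[0],P[...,1]-c[1])<27)
    for lo,hi in [(76,86),(96,112)]:
        q=P[m&(P[...,2]>lo)&(P[...,2]<hi)]
        if len(q)<30: print(c,len(q));continue
        zs=np.median(q[:,2]);q=q[abs(q[:,2]-zs)<1.5]
        g=np.linalg.lstsq(np.c_[q[:,:2],np.ones(len(q))],q[:,2],rcond=None)[0]
        print(c,'z',zs.round(2),'tilt',g[:2].round(3),len(q))
    print(circ(P,d,c,40,76,84))
E
```

```text
t 37.3 pos [480.6 114.9 234.9] xang -166.8 j6 [ 0.56  0.16 -0.3  -0.   -1.12 -1.91] F [-0.5 -0.8  0.5] T [0.01 0.01 0.01] w 55.5 g 0.0
(483.2, 363.5) z 80.53 tilt [0.003 0.003] 418
(483.2, 363.5) z 101.33 tilt [0.01  0.049] 291
(array([483.9, 362.2]), 29.0, 684)
(481.2, 268) z 80.43 tilt [0.    0.001] 929
(481.2, 268) z 101.61 tilt [0.029 0.001] 430
(array([481.7, 267.6]), 29.1, 1250)
(479, 173) z 80.38 tilt [ 0.001 -0.001] 1313
(479, 173) z 101.66 tilt [-0.007  0.009] 586
(array([479. , 172.4]), 28.8, 1676)
```

View pics/w27.png

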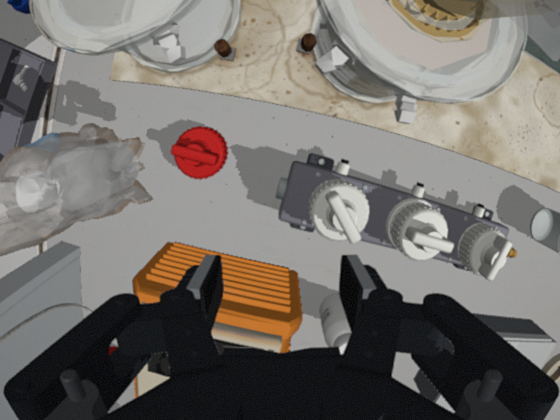

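The picture shows three covers at (341,212), (418,230) and (487,250). All are level, with skirt tops at 80.4 to 80.5 mm, so each is home. The beaker and the sample bottle are still standing, and the gripper touches nothing.

```bash
python3 -c "
from bench import *
print(job_done())"
```

```text
the job is handed in; nothing more can be done
None
```

All three covers are screwed home on their own manifold places, measured level and let go; the beaker and sample bottle are still standing, and the job was handed in at about 37 s (no verdict was returned).

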